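# Draw the escape wheel tray's back bolt with the hooked rod

## Task

The bolts that lock the trays into the glass-fronted cabinet sit at its back under a wire rack, out of the hand's reach. Take the hooked rod from its rest, hook it behind the thumb tab of the bolt on the tray that holds the brass escape wheel and draw that bolt fully forward, towards the cabinet's glass front, leaving the other two bolts shut and keeping the fingers off all the bolts. Then lay the rod back on its rest as it lay before, hook hanging down, and let go.

Things in the scene. Friction and masses are not known exactly. Their poses are not given: they have to be found in the camera images.
- hook_grip (a point): Hooked rod, 0.25 kg; point at its balance, centre of the 18 x 18 mm square brass handle: grip here. x along the rod to the hook, z up. Handle from x -81 to +39, then steel rod (7 dia) to x +165, where a straight prong (7 dia) hangs to 53 below this point. Starts on its rest, point 69 above the bench, hook away from the robot. (The like rod flat on the bench has no hook.)
- hook_rest: Fixed wooden rest, hooked rod across its two upright bars (20 thick, 100 mm wide): one under the handle (x -55, top 60 above bench), one under the steel rod (x +90, top 65.5); base board 12 thick. Fingers have room between x -45 and +80. Origin on the bench under the rod's grip point; x along the rod to the hook. Rod lies right with its grip point at x 0, y 0, z 69 of this frame.
- wheel_tab (a point): Brass thumb tab of the bolt on the tray with the escape wheel (toothed, 70 mm, flat on a dark pillar ahead of the bolt). Upright plate, 40 wide (y), 6 thick (x); point at its centre, 20 below its top, 140 above the bench; moves with the bolt. x from glass front to cabinet back, z up. Behind it (+x) 40 mm is free down to the bolt bar, 20 below this point; then a guide, top 14 below it.
- wheel_bolt (a joint): Bolt of the tray with the escape wheel, in m: 0 = shut (at the back), 0.045 = fully drawn, at its stop towards the glass front; starts between 0 and 0.006. About 2 N of friction; stays where left. Over all the bolts a wire rack: bars 287 above the bench, from 45 ahead to 75 behind the shut tab; rear posts. Cabinet else up to 135.
- pinion_bolt (a joint): Bolt of the tray with three steel pinions on a cork block, in m: 0 = shut (at the back), 0.045 = fully drawn, at its stop towards the glass front; starts between 0 and 0.006. To be left shut.
- barrel_bolt (a joint): Bolt of the tray with the walnut mainspring barrel box, in m: 0 = shut (at the back), 0.045 = fully drawn, at its stop towards the glass front; starts between 0 and 0.006. To be left shut.
Things that resemble listed ones, but are neither listed nor needed, are in the scene too. Leave any blue look-alike of the hook_rest alone.

How it is judged:
By the outcome, as a careful person would: the job done as asked, in the order asked, and still so for the second after the job is handed in, with the robot touching nothing.
It also fails if it takes over 72 s, if anything falls off the work surface, if the arm or the gripper's body presses on something with over 40 N, if the wrist force passes 120 N, or if a joint passes its speed limit or range.

## Robot

A 7-joint arm with a two-finger parallel gripper is mounted at the origin on the work surface. World frame = base frame: x ahead of the robot, y to its left, z up, the work surface at z = 0. Lengths are in m, angles in rad, forces in N, time in s.
With the tool pointing down it reaches from about 0.425 to 0.825 m from the base axis. Payload 3.6 kg.
Tool frame: the origin (TCP) lies midway between the tips of the shut fingers; the grasp point (between the pads) lies 19 mm behind it; z points along the fingers, y is the line along which they close (so a half turn about z gives the same grasp; the last joint's range is limited). The gripper opens to 93 mm and grips with 3 to 60 N. Pads are 15 mm wide; open, the fingers measure 128 mm over their backs; the gripper's body (75 mm by 188 mm) begins 65 mm behind the grasp point.
Start: joints at [1.302, 0.615, -0.013, 1.423, 0.008, 1.103, -0.04], TCP at [0.156, -0.631, 0.219] pointing down, gripper open.
Joint ranges: [-3.12, 3.12], [-0.3, 2.06], [-1.34, 1.32], [0.26, 2.42], [-1.36, 4.5], [0.01, 1.98], [-2.84, 2.84]. Speed limits (rad/s): [2.79, 2.79, 3.14, 3.14, 3.14, 3.14, 3.14].

## Interface

Orientations are given as a unit quaternion [w, x, y, z].
In Python, from plant import arm gives the robot as it stands.
- The arm moves only by the shell command python3 -m inch 'ROWS' [FORCE]. ROWS is JSON, a list of rows, each an object with "hand": the closure in counts, from 0 (fully open) to 255 (shut); "linear": the shift along the tool's x, y, z in cm, a list of three; "turn": the turn about the tool's z in rad. In form: [{"hand": hand, "linear": [x, y, z], "turn": turn}, ...]. A call has exactly 5 rows; each row is the pose to reach, as a shift and turn from the pose commanded when the call began, along the tool's axes at that moment; what a row does not reach only later rows make up. A row lasts 1/12 s, in which the tool goes at most 41.7 mm and 7.16 degrees, less where a joint would pass 70% of its speed; a pose out of reach is approached as far as the arm can. A call with a gripper value outside its range is refused whole. The fingers move at their own pace and stop on an object; FORCE is the grip in N (left out, the last holds). Time passes only in rows, so rows that repeat a pose let the fingers close, or fill a call up. It gives the time, the measured TCP pose, the force, the opening and the grip force at its end, in the units of the state.
- arm.state(): the state, without advancing time (a new reading comes with each control period).
- arm.get_image(name): name is "side" or "top"; returns the picture (400x640x3 uint8, red, green, blue); there is no depth.
- arm.calibration(name): a dict with "fx", "fy", "cx", "cy" (pixels), "k1" (the pictures are not rectified: a ray, as slopes to the right and down, at radius r is drawn at 1 + k1 r^2 times it, then the intrinsics apply), "R" (3x3) and "t" (3): a world point X has camera coordinates R X + t. Camera axes: x right, y down, z forward; pixel columns grow to the right and rows downward; lengths in m; the calibration is good to about 2 mm. A picture is of the moment at which its call begins. calibration takes no time and is no camera call.
- arm.job_done(): hands the job in; it is judged then, once.
Trained networks look in the newest picture that a camera, given by its name, has taken for a name from the list of things; names that differ only in an ending like _2 or _b are one class to them, and where a whole thing is asked for, a point or a joint stands for the part that bears it (a point fixed in the world has none). Each returns a list of dicts, best first, with "p" (0 to 1); they miss things now and then, are a little off and sometimes report something else, mostly with a low value. They report only what shows in the picture. A call takes as long as a camera call. They do not tell look-alikes from the thing itself.
- arm.recognise(camera, thing): "point" ([x, y, z] in m, in world coordinates, good to about 4 mm: the middle of the surface that is visible of it).
- arm.tip_of(camera, thing): "point" ([x, y, z] in m, in world coordinates, good to about 4 mm: a listed point, or the origin of a listed thing).
The state is a dict: "clock": time; "joints": joint angles; "joint_vel": joint speeds; "effort": joint torques, N m; "tcp_pos": TCP position; "eef_rot": TCP orientation; "contact_force": force on the tool from outside, world axes, zero at the start; "torque": the same for the moment, N m; "gripper_width": opening from 0.0 (shut) to 1.0 (fully open); "grip_force": force on a finger pad.
Only numpy, scipy, OpenCV 4.12 (cv2) and the standard library are available. Lean on these libraries where they do the work, as an engineer would, in place of code of your own. Each camera call takes 0.05 s, during which the arm holds its last target. There are 200 camera calls.

## Working session

There is one attempt and no reset: what is moved stays moved. The work goes in short steps, Python scripts to look and compute and a shell command to move; the robot and the scene stay as the last step left them, time stands still between calls to the robot, and variables do not carry over. Pictures are saved under pics/ and viewed, at most 10 in all, crops included, and the job is handed in when it is done.

```bash
mkdir -p pics; ls; cat > h.py <<'E'
from plant import arm
import numpy as np, cv2
from scipy.spatial.transform import Rotation as Rn
def proj(n,X):
    c=arm.calibration(n);p=np.array(c["R"])@np.array(X)+np.array(c["t"]);s=p[:2]/p[2];s=s*(1+c["k1"]*(s@s))
    return np.array([c["fx"]*s[0]+c["cx"],c["fy"]*s[1]+c["cy"]])
def ray(n,uv):
    c=arm.calibration(n);d=np.array([(uv[0]-c["cx"])/c["fx"],(uv[1]-c["cy"])/c["fy"]]);s=d.copy()
    for _ in range(30): s=d/(1+c["k1"]*(s@s))
    R=np.array(c["R"]);return -R.T@np.array(c["t"]),R.T@np.array([s[0],s[1],1])
def onz(n,uv,z):
    o,d=ray(n,uv);return o+d*(z-o[2])/d[2]
def rot():
    q=arm.state()["eef_rot"];return Rn.from_quat([q[1],q[2],q[3],q[0]]).as_matrix()
def rel(target):  # cm in tool axes to world target
    return np.round(rot().T@(np.array(target)-np.array(arm.state()["tcp_pos"]))*100,2)
def save(n,f,crop=None,scale=1):
    im=cv2.cvtColor(np.array(arm.get_image(n)),cv2.COLOR_RGB2BGR)
    if crop: im=im[crop[1]:crop[3],crop[0]:crop[2]]
    if scale!=1: im=cv2.resize(im,None,fx=scale,fy=scale,interpolation=cv2.INTER_CUBIC)
    cv2.imwrite("pics/"+f,im)
E
python3 - <<'E'
from h import *
save("top","t0.png");save("side","s0.png")
for n in("top","side"):
  for th in("hook_grip","hook_rest","wheel_tab"):
    for r in arm.tip_of(n,th)[:5]: print(n,th,np.round(r["point"],3),round(r["p"],2),proj(n,r["point"]).round())
s=arm.state();print(s);print(rot().round(3))
for n in("top","side"): c=arm.calibration(n);print(n,-np.array(c["R"]).T@c["t"])
E
```

```text
pics
top hook_grip [ 0.488 -0.368  0.068] 0.63 [397. 199.]
top hook_rest [ 0.306 -0.116 -0.001] 0.97 [314. 259.]
top hook_rest [ 0.229 -0.426 -0.004] 0.64 [413. 283.]
top hook_rest [ 0.489 -0.365  0.001] 0.57 [392. 200.]
top hook_rest [ 0.489 -0.365  0.07 ] 0.16 [396. 198.]
top wheel_tab [0.652 0.042 0.141] 0.76 [258. 140.]
side hook_grip [ 0.488 -0.366  0.071] 0.8 [333. 157.]
side hook_rest [ 0.231 -0.424  0.002] 0.89 [411. 180.]
side hook_rest [ 0.489 -0.368 -0.002] 0.56 [333. 174.]
side wheel_tab [0.654 0.043 0.144] 0.93 [222. 213.]
{'clock': 0.4, 'joints': array([ 1.30149766,  0.61509643, -0.01259435,  1.42360036,  0.00807787,
        1.1033792 , -0.04037592]), 'joint_vel': array([-0.00081709,  0.00028627,  0.00084399, -0.00107788,  0.00060952,
       -0.00115959, -0.00073634]), 'effort': array([-1.45688473e-04, -4.58250976e+01,  2.08666124e-01, -1.65743119e+01,
       -6.10360829e-02,  1.52246217e-02,  1.08114996e-04]), 'tcp_pos': array([ 0.15626577, -0.6308051 ,  0.21844605]), 'eef_rot': array([-2.18111604e-04,  9.92636899e-01,  1.21127779e-01, -6.48154385e-06]), 'contact_force': array([ 0.30798605,  0.22475265, -0.24551919]), 'torque': array([-0.00222927,  0.03805737, -0.02512135]), 'grip_force': 0.0, 'gripper_width': 0.9997376375422592}
[[ 0.971  0.24  -0.   ]
 [ 0.24  -0.971  0.   ]
 [ 0.    -0.    -1.   ]]
top [ 0.3804423  -0.1243965   1.33480117]
side [0.134824   0.66763    0.90992675]
```

View pics/t0.png

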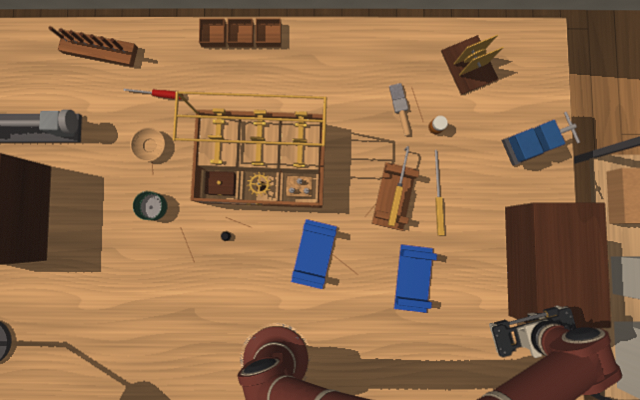

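View pics/s0.png

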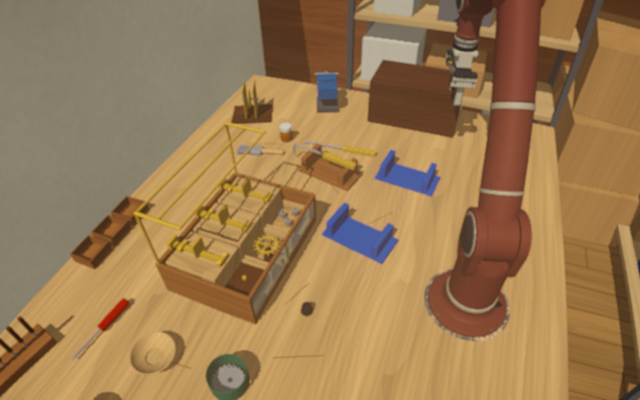

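The top view shows these candidates:
- **Rods:** one lies on the wooden rest with its handle at about (397,199) and its hook end up at (406,150). A hookless look-alike lies flat at (440,195).
- **Rests:** the wooden one is at (397,197). Blue look-alikes are at (315,255) and (415,278).
- **Bolt tabs:** they stand in columns 219 (barrel box), 260 (escape wheel at (260,184)) and 300 (pinions).

I choose the rod on the wooden rest and the middle bolt, and will check both in one close crop.

```bash
python3 - <<'E'
from h import *
save("top","t1.png",(170,85,450,240),2.85)
for th in("wheel_tab","pinion_bolt","barrel_bolt","wheel_bolt","hook_grip"):
  for n in("top","side"):
    for f in("recognise","tip_of"):
      try:
        for r in getattr(arm,f)(n,th)[:3]: print(n,f,th,np.round(r["point"],3),round(r["p"],2))
      except Exception as e: print(th,f,e)
E
```

```text
top recognise wheel_tab [0.651 0.04  0.122] 0.52
top tip_of wheel_tab [0.651 0.043 0.141] 0.79
side recognise wheel_tab [0.652 0.048 0.123] 0.91
side recognise wheel_tab [ 0.643 -0.073  0.124] 0.41
side tip_of wheel_tab [0.654 0.043 0.144] 0.93
top recognise pinion_bolt [ 0.645 -0.078  0.119] 0.54
pinion_bolt tip_of it knows: hook_grip, hook_rest, wheel_tab
side recognise pinion_bolt [ 0.645 -0.075  0.123] 0.75
pinion_bolt tip_of it knows: hook_grip, hook_rest, wheel_tab
top recognise barrel_bolt [0.655 0.158 0.119] 0.8
barrel_bolt tip_of it knows: hook_grip, hook_rest, wheel_tab
side recognise barrel_bolt [0.651 0.045 0.12 ] 0.73
side recognise barrel_bolt [0.655 0.168 0.121] 0.57
barrel_bolt tip_of it knows: hook_grip, hook_rest, wheel_tab
top recognise wheel_bolt [0.657 0.041 0.119] 0.49
wheel_bolt tip_of it knows: hook_grip, hook_rest, wheel_tab
side recognise wheel_bolt [0.65  0.047 0.123] 0.69
wheel_bolt tip_of it knows: hook_grip, hook_rest, wheel_tab
top recognise hook_grip [ 0.492 -0.363  0.078] 0.61
top tip_of hook_grip [ 0.489 -0.366  0.069] 0.67
side recognise hook_grip [ 0.492 -0.359  0.074] 0.55
side tip_of hook_grip [ 0.488 -0.366  0.071] 0.8
```

View pics/t1.png

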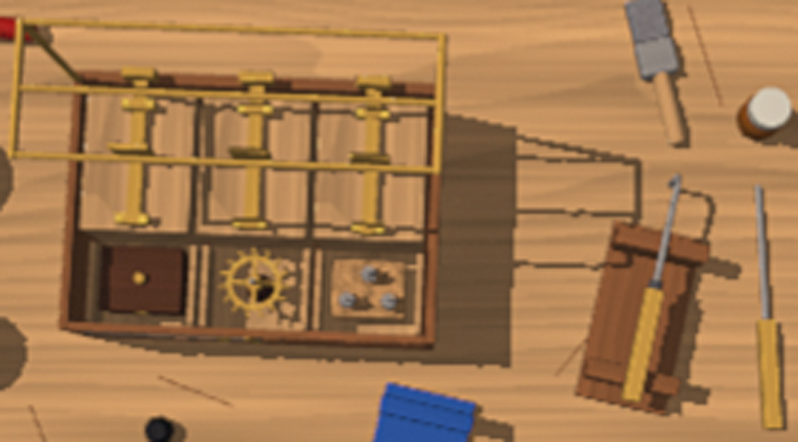

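The crop confirms it. The hooked rod on the wooden rest has its handle rear at crop (635,398) and its hook end at (675,183). The escape wheel at (255,283) lines up with the middle bolt, whose tab is at (250,152).

```bash
python3 - <<'E'
from h import *
P=lambda u,v:np.array([170+u/2.85,85+v/2.85])
a=onz("top",P(635,400),.078);j=onz("top",P(655,288),.078);b=onz("top",P(675,180),.0725)
for p,q in((a,b),(j,b),(a,j)): d=q-p;print(p.round(4),q.round(4),np.degrees(np.arctan2(d[1],d[0])).round(2),np.linalg.norm(d[:2]).round(4))
# tabs, top edges
for z in(.16,):
  t=[onz("top",P(u,v),z) for u,v in((131,150),(250,153),(370,156))]
  for x in t: print(x.round(4))
  d=t[0]-t[2];print("row dir yaw",np.degrees(np.arctan2(-d[0],d[1])))
# cabinet front edge, top z .135
p,q=onz("top",P(62,327),.135),onz("top",P(433,345),.135);d=p-q;print(p,q,"yaw",np.degrees(np.arctan2(-d[0],d[1])))
print(np.degrees(np.arctan2(rot()[1,0],rot()[0,0])))
for X in((.652,.042,.14),(.652,.042,.16)): print(proj("top",X))
E
```

```text
[ 0.4085 -0.3515  0.078 ] [ 0.6417 -0.3981  0.0725] -11.31 0.2378
[ 0.5258 -0.3741  0.078 ] [ 0.6417 -0.3981  0.0725] -11.74 0.1184
[ 0.4085 -0.3515  0.078 ] [ 0.5258 -0.3741  0.078 ] -10.89 0.1194
[0.6532 0.1582 0.16  ]
[0.6502 0.0405 0.16  ]
[ 0.6473 -0.0781  0.16  ]
row dir yaw -1.4361766208484517
[0.47966975 0.22960822 0.135     ] [ 0.46190976 -0.14055972  0.135     ] yaw -2.746842641282542
13.915680999689526
[258.1553161  139.64222932]
[257.18536269 138.05161865]
```

```bash
python3 - <<'E'
from h import *
print(rel((.488,-.367,.18)))
E
```

```text
[ 38.55 -17.64   3.87]
```

```bash

python3 -m inch '[{"hand":0,"linear":[3,-1.4,0.3],"turn":0},{"hand":0,"linear":[6.5,-3,0.7],"turn":0},{"hand":0,"linear":[10,-4.6,1],"turn":0},{"hand":0,"linear":[13.5,-6.2,1.4],"turn":0},{"hand":0,"linear":[17,-7.8,1.7],"turn":0}]'
python3 -m inch '[{"hand":0,"linear":[3.5,-1.6,0.3],"turn":0},{"hand":0,"linear":[7,-3.2,0.7],"turn":0},{"hand":0,"linear":[10.5,-4.8,1],"turn":0},{"hand":0,"linear":[14,-6.4,1.4],"turn":0},{"hand":0,"linear":[17,-7.8,1.7],"turn":0}]'
python3 -m inch '[{"hand":0,"linear":[2,-1,0.2],"turn":0.1},{"hand":0,"linear":[4,-1.8,0.4],"turn":0.2},{"hand":0,"linear":[4.55,-2.04,0.4],"turn":0.3},{"hand":0,"linear":[4.55,-2.04,0.4],"turn":0.38},{"hand":0,"linear":[4.55,-2.04,0.4],"turn":0.442}]'
python3 - <<'E'
from h import *
for n in("top","side"):
    for r in arm.get_image(n)[:0]: pass
    for r in arm.tip_of(n,"hook_grip")[:2]: print(n,np.round(r["point"],3),round(r["p"],2))
print(arm.state()["tcp_pos"],rot().round(3),rel((.488,-.367,.05)),rel((.488,-.367,.18)))
save("top","t2.png",(340,130,480,240),4)
E
```

```text
clock: 1.57
tcp_pos: [0.3037, -0.5131, 0.2016]
eef_rot: [0.0, 0.993, 0.121, 0.0]
contact_force: [0.4, 0.4, -0.2]
gripper_width: 0.997
grip_force: 0.0
clock: 1.98
tcp_pos: [0.4512, -0.3953, 0.1846]
eef_rot: [-0.0, 0.993, 0.122, 0.001]
contact_force: [0.4, 0.7, -0.3]
gripper_width: 0.997
grip_force: 0.0
clock: 2.4
tcp_pos: [0.4891, -0.3659, 0.1806]
eef_rot: [-0.0, 0.995, -0.1, 0.0]
contact_force: [-0.6, -0.7, -0.1]
gripper_width: 1.001
grip_force: 0.0
top [ 0.488 -0.363  0.068] 0.51
side [ 0.489 -0.361  0.072] 0.51
[ 0.48804273 -0.36700613  0.18073254] [[ 0.981 -0.196  0.   ]
 [-0.196 -0.981 -0.   ]
 [ 0.     0.    -1.   ]] [-0.   -0.   13.07] [-0.    0.    0.07]
```

View pics/t2.png

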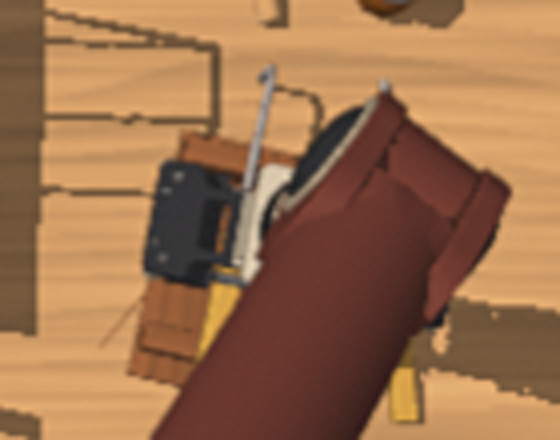

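The open hand stands over the handle, and its finger axis is square to the rod, which shows at (265,75) to (220,270) in the crop. I'll go down and grip.

```bash

python3 -m inch '[{"hand":0,"linear":[0,0,3],"turn":0},{"hand":0,"linear":[0,0,6],"turn":0},{"hand":0,"linear":[0,0,9],"turn":0},{"hand":0,"linear":[0,0,11.5],"turn":0},{"hand":0,"linear":[0,0,13],"turn":0}]' 40
python3 -m inch '[{"hand":0,"linear":[0,0,0],"turn":0},{"hand":80,"linear":[0,0,0],"turn":0},{"hand":140,"linear":[0,0,0],"turn":0},{"hand":190,"linear":[0,0,0],"turn":0},{"hand":255,"linear":[0,0,0],"turn":0}]' 40
python3 -m inch '[{"hand":255,"linear":[0,0,0],"turn":0},{"hand":255,"linear":[0,0,0],"turn":0},{"hand":255,"linear":[0,0,0],"turn":0},{"hand":255,"linear":[0,0,0],"turn":0},{"hand":255,"linear":[0,0,0],"turn":0}]' 40
python3 -m inch '[{"hand":255,"linear":[0,0,0],"turn":0},{"hand":255,"linear":[0,0,0],"turn":0},{"hand":255,"linear":[0,0,0],"turn":0},{"hand":255,"linear":[0,0,0],"turn":0},{"hand":255,"linear":[0,0,0],"turn":0}]' 40
python3 -c "
from h import *
print(arm.state()['tcp_pos'],rot())"
```

```text
clock: 3.07
tcp_pos: [0.4865, -0.3661, 0.0478]
eef_rot: [-0.001, 0.995, -0.099, -0.002]
contact_force: [-0.5, 0.3, -0.9]
gripper_width: 1.002
grip_force: 0.0
clock: 3.48
tcp_pos: [0.4889, -0.3677, 0.0522]
eef_rot: [0.001, 0.995, -0.099, 0.001]
contact_force: [0.7, 0.1, -0.2]
gripper_width: 0.764
grip_force: 0.0
clock: 3.9
tcp_pos: [0.4881, -0.367, 0.0507]
eef_rot: [-0.0, 0.995, -0.099, 0.0]
contact_force: [-0.1, 0.7, -0.3]
gripper_width: 0.403
grip_force: 0.0
clock: 4.32
tcp_pos: [0.4881, -0.3667, 0.0506]
eef_rot: [-0.0, 0.995, -0.099, -0.0]
contact_force: [0.2, 0.6, 0.6]
gripper_width: 0.19
grip_force: 39.8
[ 0.48808081 -0.366695    0.05059223] [[ 9.80324719e-01 -1.97391539e-01 -1.59379946e-04]
 [-1.97391451e-01 -9.80324646e-01  4.51318528e-04]
 [-2.45330548e-04 -4.10978470e-04 -9.99999885e-01]]
```

```bash

python3 -m inch '[{"hand":255,"linear":[0,0,-1.5],"turn":0},{"hand":255,"linear":[0,0,-5],"turn":0},{"hand":255,"linear":[0,0,-9],"turn":0},{"hand":255,"linear":[0,0,-13],"turn":0},{"hand":255,"linear":[0,0,-16.5],"turn":0}]'
python3 -m inch '[{"hand":255,"linear":[0,0,0],"turn":-0.05},{"hand":255,"linear":[0,0,0],"turn":-0.1},{"hand":255,"linear":[0,0,0],"turn":-0.16},{"hand":255,"linear":[0,0,0],"turn":-0.16},{"hand":255,"linear":[0,0,0],"turn":-0.16}]'
python3 -c "
from h import *
R=rot();print(arm.state()['tcp_pos'],np.degrees(np.arctan2(R[1,0],R[0,0])),rel((.44,.050,.216)))"
```

```text
clock: 4.73
tcp_pos: [0.4877, -0.3669, 0.2174]
eef_rot: [-0.0, 0.995, -0.1, -0.0]
contact_force: [1.1, -0.9, -2.1]
gripper_width: 0.191
grip_force: 39.8
clock: 5.15
tcp_pos: [0.4874, -0.3667, 0.2149]
eef_rot: [-0.001, 1.0, -0.02, -0.001]
contact_force: [-0.3, -0.2, -2.8]
gripper_width: 0.191
grip_force: 39.8
[ 0.48740459 -0.36672487  0.2148516 ] -2.3447631649107183 [ -6.44 -41.44  -0.06]
```

```bash

python3 -m inch '[{"hand":255,"linear":[-2,-2,0],"turn":0},{"hand":255,"linear":[-4,-4.5,0],"turn":0},{"hand":255,"linear":[-5.5,-7.5,0],"turn":0},{"hand":255,"linear":[-6.4,-10.5,0],"turn":0},{"hand":255,"linear":[-6.4,-13.5,0],"turn":0}]'
python3 -m inch '[{"hand":255,"linear":[0,-3,0],"turn":0},{"hand":255,"linear":[0,-6,0],"turn":0},{"hand":255,"linear":[0,-9,0],"turn":0},{"hand":255,"linear":[0,-12,0],"turn":0},{"hand":255,"linear":[0,-15,0],"turn":0}]'
python3 -m inch '[{"hand":255,"linear":[0,-3,0],"turn":0},{"hand":255,"linear":[0,-6,0],"turn":0},{"hand":255,"linear":[0,-9,0],"turn":0},{"hand":255,"linear":[0,-11.5,0],"turn":0},{"hand":255,"linear":[0,-12.9,0],"turn":0}]'
python3 - <<'E'
from h import *
R=rot();y=np.arctan2(R[1,0],R[0,0]);print(arm.state()['tcp_pos'],np.degrees(y),rel((.51,.0475,.216)))
for n in("top","side"):
    arm.get_image(n)
    for th in("hook_grip","wheel_tab"):
        for r in arm.tip_of(n,th)[:2]: print(n,th,np.round(r["point"],3),round(r["p"],2))
save("side","s1.png",(130,110,400,310),2.9)
g=arm.state()['tcp_pos']+np.array([0,0,.0184])
print("prong tip px",[ (proj("side",g+R@np.array([.165,0,z]))-[130,110])*2.9 for z in (0,.053)])
save("top","t3.png",(170,85,370,235),4)
print([ (proj("top",g+R@np.array([.165,0,z]))-[170,85])*4 for z in (0,.053)])
E
```

```text
clock: 5.57
tcp_pos: [0.4263, -0.2288, 0.2153]
eef_rot: [-0.0, 1.0, -0.022, -0.002]
contact_force: [0.0, 0.4, -2.4]
gripper_width: 0.192
grip_force: 39.8
clock: 5.98
tcp_pos: [0.435, -0.0784, 0.2156]
eef_rot: [-0.0, 1.0, -0.021, -0.0]
contact_force: [0.2, -0.5, -3.1]
gripper_width: 0.187
grip_force: 39.8
clock: 6.4
tcp_pos: [0.44, 0.053, 0.2156]
eef_rot: [-0.001, 1.0, -0.018, -0.0]
contact_force: [-0.2, 0.2, -2.6]
gripper_width: 0.194
grip_force: 39.8
[0.44002469 0.05300341 0.21557792] -2.0628446328629813 [ 7.01  0.3  -0.04]
top wheel_tab [0.653 0.041 0.143] 0.67
side wheel_tab [0.655 0.043 0.143] 0.86
prong tip px [array([299.72837502, 235.14344582]), array([309.25049503, 280.23165835])]
[array([332.93497361, 256.76855282]), array([344.17726305, 272.27017898])]
```

View pics/s1.png

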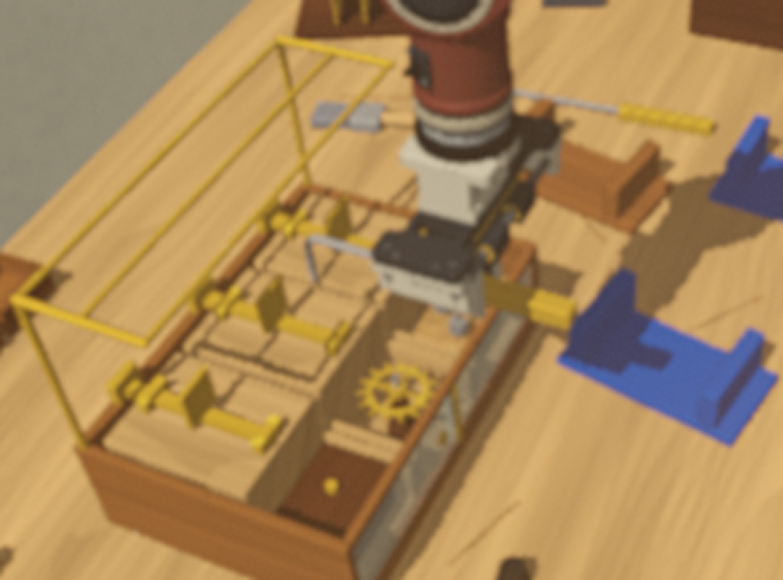

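View pics/t3.png

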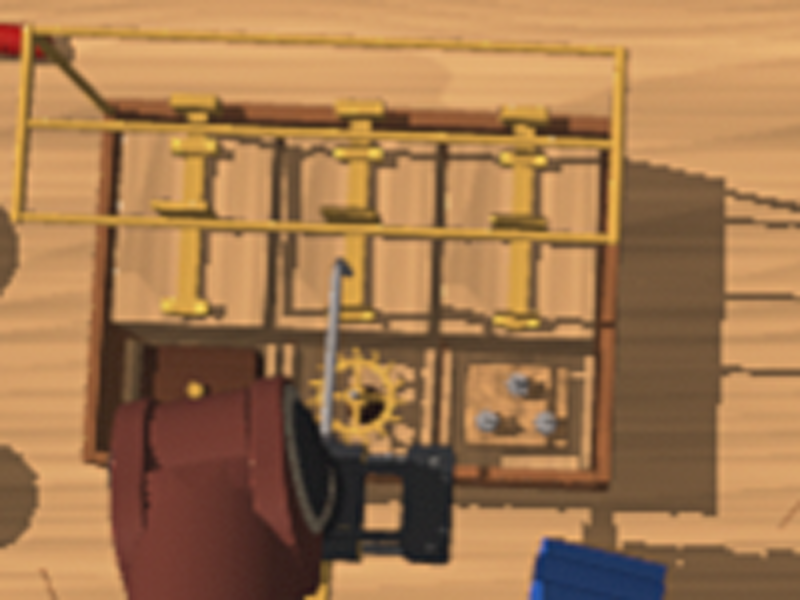

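The side crop shows the hook at (311,240) to (313,282), hanging ahead of the middle tab at (270,303). In the top crop it is at (341,265), in line with the middle tab at (350,215). The prong sits about 3 mm short of my prediction, so I'll go 3 mm further forward, then down behind the tab.

```bash

python3 -m inch '[{"hand":255,"linear":[1.5,0,0],"turn":0},{"hand":255,"linear":[3.5,0.1,0],"turn":0},{"hand":255,"linear":[5.5,0.1,0],"turn":0},{"hand":255,"linear":[6.8,0.1,0],"turn":0},{"hand":255,"linear":[7.3,0.1,0],"turn":0}]'
python3 -m inch '[{"hand":255,"linear":[0,0,0],"turn":0},{"hand":255,"linear":[0,0,0.7],"turn":0},{"hand":255,"linear":[0,0,1.5],"turn":0},{"hand":255,"linear":[0,0,2],"turn":0},{"hand":255,"linear":[0,0,2],"turn":0}]'
python3 - <<'E'
from h import *
R=rot();g=arm.state()['tcp_pos']+np.array([0,0,.0184]);print(g)
save("side","s2.png",(160,140,340,260),4.4)
print([ (proj("side",g+R@np.array([.165,0,z]))-[160,140])*4.4 for z in (0,.053)])
E
```

```text
clock: 7.22
tcp_pos: [0.5153, 0.0439, 0.2155]
eef_rot: [0.0, 1.0, -0.021, 0.001]
contact_force: [-0.3, -0.6, -3.1]
gripper_width: 0.189
grip_force: 39.8
clock: 7.63
tcp_pos: [0.5112, 0.0452, 0.194]
eef_rot: [0.0, 1.0, -0.019, -0.002]
contact_force: [-0.3, 0.0, -3.1]
gripper_width: 0.188
grip_force: 39.8
[0.5112033  0.04521475 0.21243807]
[array([223.90417009, 222.79048523]), array([241.50167712, 288.76787859])]
```

View pics/s2.png

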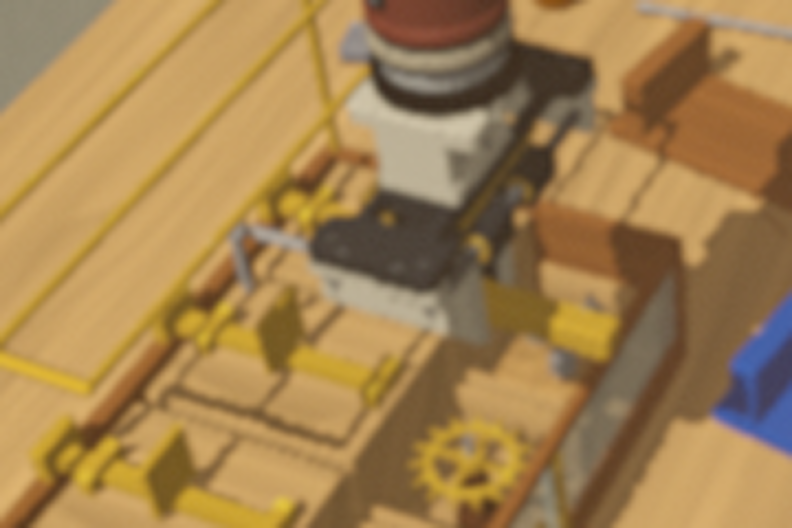

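The hook's prong runs from (238,232) to a tip at about (248,288), above and behind the middle tab at (280,325). I'll work out the tip's offset from the tab.

```bash
python3 - <<'E'
from h import *
Q=lambda u,v:np.array([160+u/4.4,140+v/4.4])
print("tip",onz("side",Q(247,286),.159),"corner",onz("side",Q(239,230),.215))
R=rot();g=arm.state()['tcp_pos']+np.array([0,0,.0184]);print("pred",g+R@[.165,0,.053])
for u,v in((262,310),(298,285),(262,360),(300,340)): print(onz("side",Q(u,v),.16 if v<320 else .12))
arm.get_image("top")
for r in arm.tip_of("top","hook_grip")+arm.tip_of("side","hook_grip"): print(r)
E
```

```text
tip [0.6737484  0.03578952 0.159     ] corner [0.66196413 0.04417189 0.215     ]
pred [0.67664519 0.03886231 0.15971076]
[0.65398101 0.05139288 0.16      ]
[0.64432103 0.02547427 0.16      ]
[0.65967055 0.05607622 0.12      ]
[0.64618984 0.0333276  0.12      ]
{'point': [0.5133, 0.0443, 0.2154], 'p': 0.59}
{'point': [0.5122, 0.0471, 0.2138], 'p': 0.97}
```

The tip is about 22 mm behind the tab and 4 mm off its centre, which is good. I'll lower it and draw.

```bash

python3 -m inch '[{"hand":255,"linear":[0,0,0.8],"turn":0},{"hand":255,"linear":[0,0,1.6],"turn":0},{"hand":255,"linear":[0,0,2.3],"turn":0},{"hand":255,"linear":[0,0,2.6],"turn":0},{"hand":255,"linear":[0,0,2.6],"turn":0}]'
python3 -m inch '[{"hand":255,"linear":[-0.4,0,0],"turn":0},{"hand":255,"linear":[-0.8,0,0],"turn":0},{"hand":255,"linear":[-1.2,0,0],"turn":0},{"hand":255,"linear":[-1.6,0,0],"turn":0},{"hand":255,"linear":[-2,0,0],"turn":0}]'
python3 -m inch '[{"hand":255,"linear":[-0.5,0,0],"turn":0},{"hand":255,"linear":[-1,0,0],"turn":0},{"hand":255,"linear":[-1.5,0,0],"turn":0},{"hand":255,"linear":[-2,0,0],"turn":0},{"hand":255,"linear":[-2.5,0,0],"turn":0}]'
python3 -m inch '[{"hand":255,"linear":[-0.2,0,0],"turn":0},{"hand":255,"linear":[-0.4,0,0],"turn":0},{"hand":255,"linear":[-0.6,0,0],"turn":0},{"hand":255,"linear":[-0.8,0,0],"turn":0},{"hand":255,"linear":[-0.8,0,0],"turn":0}]'
python3 -c "
from h import *
for n in('side','top'):
  arm.get_image(n)
  print([(np.round(r['point'],3),r['p']) for r in arm.tip_of(n,'wheel_tab')],[(np.round(r['point'],3),r['p']) for r in arm.tip_of(n,'hook_grip')])"
```

```text
clock: 8.25
tcp_pos: [0.5123, 0.0452, 0.1684]
eef_rot: [0.0, 1.0, -0.02, -0.001]
contact_force: [0.1, -0.1, -1.9]
gripper_width: 0.19
grip_force: 39.8
clock: 8.67
tcp_pos: [0.4936, 0.0462, 0.1701]
eef_rot: [-0.0, 1.0, -0.02, 0.001]
contact_force: [1.7, 0.5, -3.5]
gripper_width: 0.192
grip_force: 39.8
clock: 9.08
tcp_pos: [0.4682, 0.0471, 0.1699]
eef_rot: [-0.0, 1.0, -0.02, 0.001]
contact_force: [2.5, 0.6, -3.7]
gripper_width: 0.195
grip_force: 39.8
clock: 9.5
tcp_pos: [0.4598, 0.0474, 0.1697]
eef_rot: [-0.0, 1.0, -0.02, -0.0]
contact_force: [0.7, 0.2, -2.6]
gripper_width: 0.185
grip_force: 39.8
[(array([0.618, 0.046, 0.147]), 0.83)] [(array([0.458, 0.047, 0.191]), 0.68)]
[(array([0.615, 0.044, 0.14 ]), 0.69)] []
```

```bash

python3 -m inch '[{"hand":255,"linear":[-0.15,0,0],"turn":0},{"hand":255,"linear":[-0.3,0,0],"turn":0},{"hand":255,"linear":[-0.4,0,0],"turn":0},{"hand":255,"linear":[-0.5,0,0],"turn":0},{"hand":255,"linear":[-0.6,0,0],"turn":0}]'
python3 -m inch '[{"hand":255,"linear":[-0.1,0,0],"turn":0},{"hand":255,"linear":[-0.2,0,0],"turn":0},{"hand":255,"linear":[-0.2,0,0],"turn":0},{"hand":255,"linear":[-0.2,0,0],"turn":0},{"hand":255,"linear":[-0.2,0,0],"turn":0}]'
```

```text
clock: 10.22
tcp_pos: [0.4545, 0.0476, 0.1697]
eef_rot: [-0.0, 1.0, -0.02, 0.0]
contact_force: [4.3, -0.6, -4.7]
gripper_width: 0.189
grip_force: 39.8
clock: 10.63
tcp_pos: [0.4546, 0.0477, 0.1701]
eef_rot: [-0.0, 1.0, -0.02, 0.003]
contact_force: [5.5, -0.6, -5.3]
gripper_width: 0.194
grip_force: 39.8
```

```bash

python3 -m inch '[{"hand":255,"linear":[-0.15,0,0],"turn":0},{"hand":255,"linear":[-0.3,0,0],"turn":0},{"hand":255,"linear":[-0.3,0,0],"turn":0},{"hand":255,"linear":[-0.3,0,0],"turn":0},{"hand":255,"linear":[-0.3,0,0],"turn":0}]'
python3 - <<'E'
from h import *
for n in('side','top'):
  arm.get_image(n)
  print([(np.round(r['point'],3),r['p']) for r in arm.tip_of(n,'wheel_tab')],[(np.round(r['point'],3),r['p']) for r in arm.tip_of(n,'hook_grip')])
save("side","s3.png",(160,140,340,260),4.4)
E
```

```text
clock: 11.05
tcp_pos: [0.4545, 0.0473, 0.1707]
eef_rot: [-0.0, 1.0, -0.021, 0.006]
contact_force: [11.3, -1.3, -7.1]
gripper_width: 0.189
grip_force: 40.0
[(array([0.613, 0.046, 0.144]), 0.97)] [(array([0.455, 0.047, 0.191]), 0.92)]
[] []
```

View pics/s3.png

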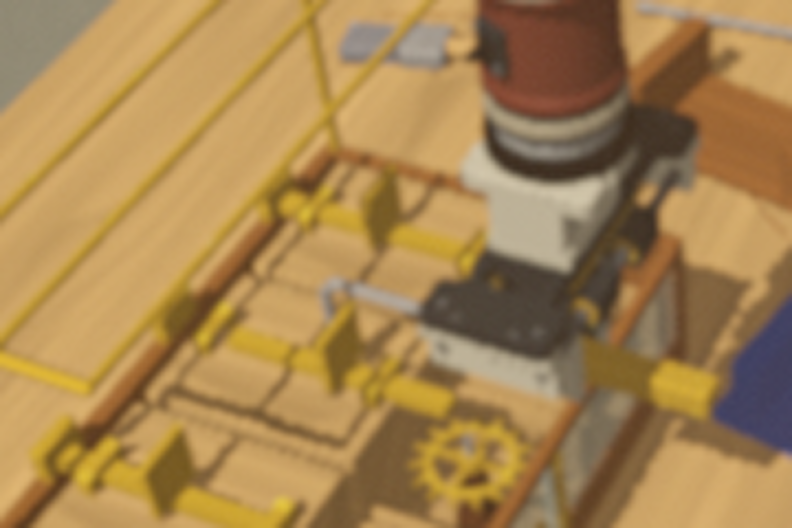

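The side crop shows the middle tab drawn forward, at (340,345), with the bolt's end through the front guide at (440,400). The other two tabs at (380,210) and (170,470) have not moved. The force rose to 11 N with no motion, so the bolt is at its stop. I'll back the prong off the tab, lift and leave.

```bash

python3 -m inch '[{"hand":255,"linear":[0.4,0,0],"turn":0},{"hand":255,"linear":[0.8,0,0],"turn":0},{"hand":255,"linear":[1.3,0,0],"turn":0},{"hand":255,"linear":[1.8,0,0],"turn":0},{"hand":255,"linear":[1.8,0,0],"turn":0}]'
python3 -m inch '[{"hand":255,"linear":[0,0,-0.8],"turn":0},{"hand":255,"linear":[0,0,-2],"turn":0},{"hand":255,"linear":[0,0,-3.2],"turn":0},{"hand":255,"linear":[0,0,-4.2],"turn":0},{"hand":255,"linear":[0,0,-5],"turn":0}]'
python3 - <<'E'
from h import *
R=rot();s=arm.state();print(s['tcp_pos'],s['contact_force'],R.round(4),rel((.4881,-.3667,.2156)))
for n in('side','top'):
  arm.get_image(n)
  print([(np.round(r['point'],3),r['p']) for r in arm.tip_of(n,'wheel_tab')],[(np.round(r['point'],3),r['p']) for r in arm.tip_of(n,'hook_grip')])
im=arm.get_image("side");cv2.imwrite("pics/raw_s.png",im[:,:,::-1])
E
```

```text
clock: 11.82
tcp_pos: [0.4678, 0.0472, 0.1695]
eef_rot: [-0.0, 1.0, -0.02, -0.0]
contact_force: [-0.1, -0.8, -2.5]
gripper_width: 0.188
grip_force: 40.0
clock: 12.23
tcp_pos: [0.467, 0.0472, 0.221]
eef_rot: [-0.0, 1.0, -0.02, 0.0]
contact_force: [-0.3, -0.4, -3.1]
gripper_width: 0.19
grip_force: 40.0
[0.46697065 0.04723238 0.22095139] [-0.31042835 -0.38369423 -3.08733918] [[ 9.992e-01 -3.900e-02  4.000e-04]
 [-3.900e-02 -9.992e-01  2.000e-04]
 [ 4.000e-04 -2.000e-04 -1.000e+00]] [ 3.73 41.28  0.53]
[(array([0.614, 0.046, 0.147]), 0.71)] [(array([0.466, 0.047, 0.24 ]), 0.73)]
[(array([0.612, 0.038, 0.142]), 0.8)] []
```

```bash

python3 -m inch '[{"hand":255,"linear":[-1,0,0],"turn":0},{"hand":255,"linear":[-2,0.5,0],"turn":0},{"hand":255,"linear":[-2.5,3,0],"turn":0},{"hand":255,"linear":[-2.5,6,0],"turn":0},{"hand":255,"linear":[-2.5,9,0],"turn":0}]'
python3 -m inch '[{"hand":255,"linear":[0,3,0],"turn":0},{"hand":255,"linear":[0,6,0],"turn":0},{"hand":255,"linear":[0,9,0],"turn":0},{"hand":255,"linear":[0,12,0],"turn":0},{"hand":255,"linear":[0,15,0],"turn":0}]'
python3 -m inch '[{"hand":255,"linear":[0,3,0],"turn":0},{"hand":255,"linear":[1.5,6,0],"turn":0},{"hand":255,"linear":[3,9,0],"turn":0},{"hand":255,"linear":[4.5,12,0],"turn":0},{"hand":255,"linear":[6,15,0],"turn":0}]'
python3 -m inch '[{"hand":255,"linear":[0.23,2.28,0],"turn":0},{"hand":255,"linear":[0.23,2.28,0],"turn":0.06},{"hand":255,"linear":[0.23,2.28,0],"turn":0.12},{"hand":255,"linear":[0.23,2.28,0],"turn":0.16},{"hand":255,"linear":[0.23,2.28,0],"turn":0.16}]'
python3 - <<'E'
from h import *
for n in('side','top'):
  arm.get_image(n)
  print([(np.round(r['point'],3),r['p']) for r in arm.tip_of(n,'wheel_tab')],[(np.round(r['point'],3),r['p']) for r in arm.tip_of(n,'hook_grip')])
save("side","s4.png",(250,80,420,210),4.6)
R=rot();s=arm.state();print(s['tcp_pos'],np.degrees(np.arctan2(R[1,0],R[0,0])),rel((.4881,-.3667,.0506)))
g=s['tcp_pos']+np.array([0,0,.0184])
print([((proj("side",g+R@np.array([x,0,z]))-[250,80])*4.6).round() for x,z in ((-.081,0),(.039,0),(.165,0),(.165,.053))])
E
```

```text
clock: 13.0
tcp_pos: [0.4373, -0.0419, 0.2194]
eef_rot: [-0.0, 1.0, -0.018, -0.001]
contact_force: [0.6, -1.5, -2.4]
gripper_width: 0.195
grip_force: 40.0
clock: 13.42
tcp_pos: [0.4317, -0.1925, 0.2194]
eef_rot: [-0.0, 1.0, -0.019, -0.001]
contact_force: [0.6, 0.5, -2.0]
gripper_width: 0.189
grip_force: 40.0
clock: 13.83
tcp_pos: [0.4865, -0.3446, 0.2191]
eef_rot: [-0.001, 1.0, -0.02, -0.001]
contact_force: [0.8, -0.5, -2.4]
gripper_width: 0.192
grip_force: 40.0
clock: 14.25
tcp_pos: [0.4876, -0.366, 0.2187]
eef_rot: [-0.001, 0.995, -0.1, -0.001]
contact_force: [-0.2, 0.3, -3.0]
gripper_width: 0.192
grip_force: 40.0
[(array([0.614, 0.046, 0.145]), 0.77)] [(array([ 0.485, -0.365,  0.239]), 0.6)]
[(array([0.609, 0.045, 0.142]), 0.71)] []
[ 0.4882567  -0.36666057  0.21967218] -11.384287566060099 [-1.000e-02  1.000e-02  1.691e+01]
[array([492., 188.]), array([333., 138.]), array([178.,  90.]), array([183., 156.])]
```

View pics/s4.png

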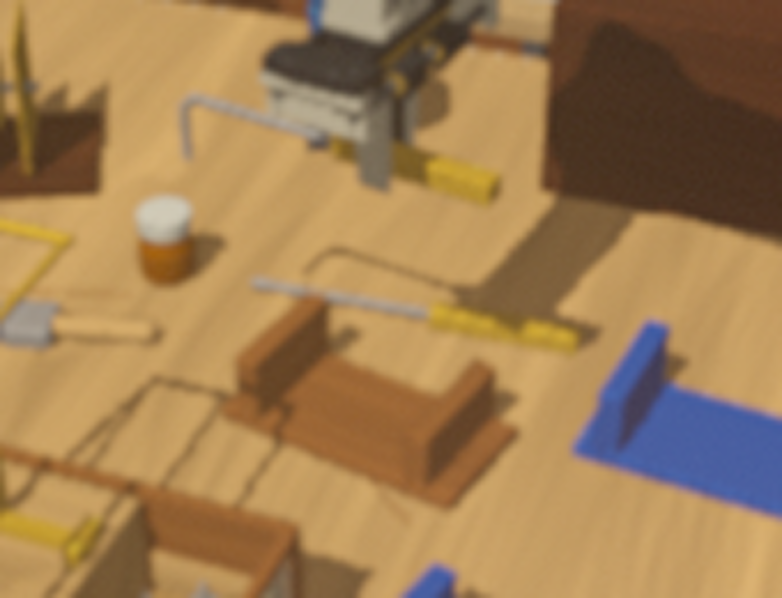

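The rod hangs level with its hook down, at (185,100) to (185,158), and its far end is at (490,188) where predicted. I'll lower it onto the wooden rest.

```bash

python3 -m inch '[{"hand":255,"linear":[0,0,3],"turn":0},{"hand":255,"linear":[0,0,6.5],"turn":0},{"hand":255,"linear":[0,0,10],"turn":0},{"hand":255,"linear":[0,0,13],"turn":0},{"hand":255,"linear":[0,0,15],"turn":0}]'
python3 -m inch '[{"hand":255,"linear":[0,0,0.5],"turn":0},{"hand":255,"linear":[0,0,1],"turn":0},{"hand":255,"linear":[0,0,1.4],"turn":0},{"hand":255,"linear":[0,0,1.7],"turn":0},{"hand":255,"linear":[0,0,1.8],"turn":0}]'
python3 -c "
from h import *
s=arm.state();print(s['tcp_pos'],s['contact_force'],rel((.4881,-.3667,.0506)))"
```

```text
clock: 15.02
tcp_pos: [0.487, -0.3656, 0.0666]
eef_rot: [-0.001, 0.995, -0.099, -0.002]
contact_force: [0.2, -0.2, -1.8]
gripper_width: 0.187
grip_force: 40.0
clock: 15.43
tcp_pos: [0.4891, -0.3673, 0.0527]
eef_rot: [0.001, 0.995, -0.099, 0.001]
contact_force: [0.3, 0.2, -2.5]
gripper_width: 0.188
grip_force: 40.0
[ 0.48913552 -0.36729114  0.0526824 ] [ 0.3050918   0.17357604 -2.48258178] [-0.11 -0.04  0.21]
```

```bash

python3 -m inch '[{"hand":255,"linear":[0,0,0.05],"turn":0},{"hand":255,"linear":[0,0,0.1],"turn":0},{"hand":255,"linear":[0,0,0.1],"turn":0},{"hand":255,"linear":[0,0,0.1],"turn":0},{"hand":255,"linear":[0,0,0.1],"turn":0}]' 10
python3 -m inch '[{"hand":240,"linear":[0,0,0],"turn":0},{"hand":220,"linear":[0,0,0],"turn":0},{"hand":200,"linear":[0,0,0],"turn":0},{"hand":150,"linear":[0,0,0],"turn":0},{"hand":80,"linear":[0,0,0],"turn":0}]'
python3 -m inch '[{"hand":0,"linear":[0,0,0],"turn":0},{"hand":0,"linear":[0,0,0],"turn":0},{"hand":0,"linear":[0,0,0],"turn":0},{"hand":0,"linear":[0,0,0],"turn":0},{"hand":0,"linear":[0,0,0],"turn":0}]'
python3 -m inch '[{"hand":0,"linear":[0,0,0],"turn":0},{"hand":0,"linear":[0,0,0],"turn":0},{"hand":0,"linear":[0,0,0],"turn":0},{"hand":0,"linear":[0,0,0],"turn":0},{"hand":0,"linear":[0,0,0],"turn":0}]'
python3 -c "
from h import *
s=arm.state();print(s['tcp_pos'],s['contact_force'],s['gripper_width'])"
```

```text
clock: 15.85
tcp_pos: [0.4886, -0.367, 0.051]
eef_rot: [0.0, 0.995, -0.099, 0.0]
contact_force: [0.6, -0.4, -2.5]
gripper_width: 0.197
grip_force: 10.0
clock: 16.27
tcp_pos: [0.4887, -0.3671, 0.0511]
eef_rot: [0.0, 0.995, -0.099, 0.0]
contact_force: [0.0, -0.9, 0.1]
gripper_width: 0.313
grip_force: 0.0
clock: 16.68
tcp_pos: [0.4884, -0.3668, 0.0507]
eef_rot: [-0.0, 0.995, -0.099, -0.0]
contact_force: [0.2, -0.2, -0.1]
gripper_width: 0.669
grip_force: 0.0
clock: 17.1
tcp_pos: [0.4883, -0.3668, 0.0506]
eef_rot: [-0.0, 0.995, -0.099, -0.0]
contact_force: [-0.9, -0.6, 0.4]
gripper_width: 0.984
grip_force: 0.0
[ 0.48834742 -0.36676365  0.05064815] [-0.90880838 -0.57167126  0.43163361] 0.9840212110987875
```

Released. I'll rise straight up, move aside towards the start, and look.

```bash

python3 -m inch '[{"hand":0,"linear":[0,0,-1.5],"turn":0},{"hand":0,"linear":[0,0,-5],"turn":0},{"hand":0,"linear":[0,0,-9],"turn":0},{"hand":0,"linear":[0,0,-13],"turn":0},{"hand":0,"linear":[0,0,-16.5],"turn":0}]'
python3 -m inch '[{"hand":0,"linear":[-2,2,0],"turn":0},{"hand":0,"linear":[-4,4.5,0],"turn":0},{"hand":0,"linear":[-6,7,0],"turn":0},{"hand":0,"linear":[-8,9.5,0],"turn":0},{"hand":0,"linear":[-10,12,0],"turn":0}]'
python3 -m inch '[{"hand":0,"linear":[-2,2,0],"turn":0},{"hand":0,"linear":[-4,4,0],"turn":0},{"hand":0,"linear":[-6,6,0],"turn":0},{"hand":0,"linear":[-7,7,0],"turn":0},{"hand":0,"linear":[-7,7,0],"turn":0}]'
python3 - <<'E'
from h import *
a=cv2.resize(cv2.cvtColor(np.array(arm.get_image("top")),cv2.COLOR_RGB2BGR)[85:240,170:450],None,fx=2.8,fy=2.8)
for th in("hook_grip","wheel_tab"): print([(np.round(r['point'],3),r['p']) for n in("top",) for r in arm.tip_of(n,th)])
print([(np.round(r['point'],3)) for b in("pinion_bolt","barrel_bolt","wheel_bolt") for r in arm.recognise("top",b)])
cv2.imwrite("pics/t4.png",a)
arm.get_image("side")
for th in("hook_grip","wheel_tab"): print([(np.round(r['point'],3),r['p']) for r in arm.tip_of("side",th)])
print(arm.state()["contact_force"])
E
```

```text
clock: 17.52
tcp_pos: [0.4885, -0.367, 0.2183]
eef_rot: [0.0, 0.995, -0.099, 0.001]
contact_force: [-0.4, -1.0, -0.4]
gripper_width: 0.999
grip_force: 0.0
clock: 17.93
tcp_pos: [0.3653, -0.4653, 0.2159]
eef_rot: [0.0, 0.995, -0.099, 0.0]
contact_force: [-0.3, -0.6, -0.1]
gripper_width: 1.003
grip_force: 0.0
clock: 18.35
tcp_pos: [0.2796, -0.5219, 0.2158]
eef_rot: [0.001, 0.995, -0.103, -0.001]
contact_force: [-0.3, 0.4, -0.5]
gripper_width: 0.994
grip_force: 0.0
[(array([ 0.491, -0.368,  0.069]), 0.93)]
[(array([0.61 , 0.043, 0.142]), 0.66)]
[array([ 0.648, -0.076,  0.121]), array([0.655, 0.158, 0.119]), array([0.611, 0.038, 0.12 ])]
[(array([ 0.486, -0.367,  0.068]), 0.81)]
[(array([0.611, 0.046, 0.145]), 0.87)]
[ 0.12068995  0.30009668 -0.56060117]
```

View pics/t4.png

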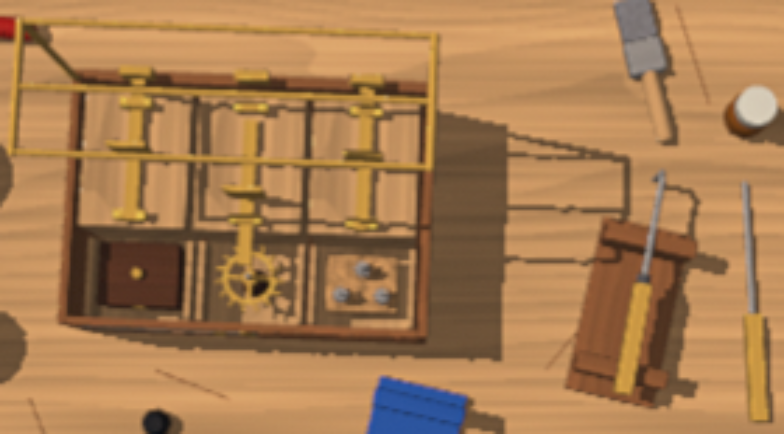

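The top crop shows the rod back across its wooden rest, hook end at (660,178) and handle at (632,340), as before. The middle bolt is drawn, with its tab at (243,190), and the outer two tabs at (130,146) and (363,154) are still shut.

```bash
python3 -c "
from plant import arm
print(arm.job_done())"
```

```text
the job is handed in; nothing more can be done
None
```

The escape-wheel tray's bolt is drawn forward to its stop, the other two bolts are still shut, the hooked rod is back on its wooden rest with the hook down, and the job is handed in.

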